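# Cap the legs of an upside-down stool with feet from bench and carousel

## Robot

A 7-joint arm with a two-finger parallel gripper is mounted at the origin on a cart in front of the work surface, level with it; the furniture and walls round the work are solid. World frame = base frame: x ahead of the robot, y to its left, z up, the work surface at z = 0. Lengths are in mm, angles in rad, forces in N, time in s.
With the tool pointing down it reaches from about 425 to 875 mm from the base axis. Payload 9.9 kg.
Tool frame: the origin (TCP) lies at the very end of the fingers, on their centre line; the grasp point (between the pads) lies 19 mm behind it; z points along the fingers, y is the line along which they close (so a half turn about z gives the same grasp; the last joint's range is limited). The gripper opens to 85 mm and grips with 20 to 120 N. Pads are 22 mm wide; open, the fingers measure 114 mm over their backs; the gripper's body (76 mm by 85 mm) begins 54 mm behind the grasp point. The pads swing forward as they close: fully open they stand 13 mm farther back than shut.
Start: joints at [-1.409, 0.576, 0.025, 1.437, -0.015, 1.129, -0.057], TCP at [164.242, 654.716, 231.289] pointing down, gripper open.
Joint ranges: [-2.76, 2.76], [-0.34, 2.15], [-1.52, 1.57], [0.19, 2.46], [-1.09, 4.23], [0.17, 1.99], [-2.82, 2.82]. Speed limits (rad/s): [2.22, 2.22, 3.01, 3.01, 3.14, 3.14, 3.14].

## Interface

Orientations are given as [roll, pitch, yaw] about the fixed x, y, z axes, in that order (R = Rz(yaw) Ry(pitch) Rx(roll)).
In Python, from rig import ctrl, optics gives the robot as it stands.
- The arm moves only by the shell command python3 -m crank 'ROWS' [OPENING] [FORCE]. ROWS is JSON, a list of rows, each a list of 6 numbers: the shift along the tool's x, y, z in mm, then the turn, a rotation vector about the tool's x, y, z in rad. A call has 1 to 10 rows; each row is the pose to reach, as a shift and turn from the pose commanded when the call began, along the tool's axes at that moment; what a row does not reach only later rows make up. A row lasts 1/12 s, in which the tool goes at most 41.7 mm and 7.16 degrees, less where a joint would pass 70% of its speed; a pose out of reach is approached as far as the arm can. A call with a gripper value outside its range is refused whole. OPENING is the finger opening in mm, from 0 to 85.4, set as the call begins (- or left out, the last holds). The fingers move at their own pace and stop on an object; FORCE is the grip in N (left out, the last holds). Time passes only in rows, so rows that repeat a pose let the fingers close. It gives the time, the measured TCP pose, the force, the opening and the grip force at its end, in the units of the state.
- ctrl.get_obs(): the state, without advancing time (a new reading comes with each control period).
- optics.camera(name): name is "scene" or "side" or "wrist"; returns the picture (420x560x3 uint8, red, green, blue); there is no depth.
- optics.camera_params(name): a dict with "mtx" (3x3 intrinsics, pixels), "k1" (the pictures are not rectified: a ray, as slopes to the right and down, at radius r is drawn at 1 + k1 r^2 times it, then the intrinsics apply), "view" (4x4, takes a point from world to camera coordinates). Camera axes: x right, y down, z forward; pixel columns grow to the right and rows downward; lengths in mm; the calibration is good to about 2 mm. A picture is of the moment at which its call begins: read the wrist's pose just before it. camera_params takes no time and is no camera call; for the wrist camera it gives the pose at the moment of the call.
- ctrl.hand_in(): hands the job in; it is judged then, once.
The state is a dict: "t": time; "joint_pos": joint angles; "qvel": joint speeds; "joint_efforts": joint torques, N m; "position": TCP position; "tool_rot": TCP orientation; "ft_force": force on the tool from outside, world axes, zero at the start; "torque": the same for the moment, N m; "gripper_width": opening from 0.0 (shut) to 1.0 (fully open); "finger_force": force on a finger pad.
Only numpy, scipy, OpenCV 4.12 (cv2) and the standard library are available. Lean on these libraries where they do the work, as an engineer would, in place of code of your own. Each camera call takes 0.05 s, during which the arm holds its last target. There are 200 camera calls.

## Task

Give the upside-down stool its feet: a black rubber cap on each of the two legs at the end with the steel carrying handle, and a white nylon cap on each of the two legs at the other end, every cap fully home, so that the stool can be lifted by its handle and slid. The black caps lie on the bench; the white ones are at the back of the blue hardware carousel, so push it round by its upright pegs until their compartment faces you before you take them out.

Things in the scene. Friction and masses are not known exactly. Their poses are not given: they have to be found in the camera images.
- black_cap_1: Black rubber cup-shaped leg cap, open end down, 48 mm outside diameter, 46 mm high; bore 39 mm wide, 36 mm deep. Origin: centre of the open underside; z up its axis through the closed top. Stands on the bench among brown wooden castor cups (62 mm wide, 20 mm high, open upward), which are not wanted. Top: small steel disc, ring of grey dots. Both black caps are alike.
- black_cap_2: Black rubber cup-shaped leg cap, open end down, 48 mm outside diameter, 46 mm high; bore 39 mm wide, 36 mm deep. Origin: centre of the open underside; z up its axis through the closed top. Stands on the bench among brown wooden castor cups (62 mm wide, 20 mm high, open upward), which are not wanted. Top: small steel disc, ring of grey dots. Both black caps are alike.
- white_cap_1: White nylon cup-shaped leg cap, open end down, 47 mm outside diameter, 46 mm high; bore 39 mm wide, 36 mm deep. Origin: centre of the open underside; z up its axis through the closed top. Top edge chamfered. At the start both (alike) stand side by side, 54 mm apart, in one compartment of the carousel on its floor, 30 mm above the bench.
- white_cap_2: White nylon cup-shaped leg cap, open end down, 47 mm outside diameter, 46 mm high; bore 39 mm wide, 36 mm deep. Origin: centre of the open underside; z up its axis through the closed top. Top edge chamfered. At the start both (alike) stand side by side, 54 mm apart, in one compartment of the carousel on its floor, 30 mm above the bench.
- leg_handle_1_foot (a point): Foot end (top) of a turned beech leg of the upside-down stool, at the seat's end with the steel carrying handle. The point is the middle of the leg's nose, 212 mm above the bench; the leg is vertical. The nose is 12 mm wide, widening to 35 mm at 16 mm below the point and 36 mm at 36 mm below, so a cap centres itself. Fully home, a cap's underside is 36 mm below the point.
- leg_handle_2_foot (a point): Foot end (top) of a turned beech leg of the upside-down stool, at the seat's end with the steel carrying handle. The point is the middle of the leg's nose, 212 mm above the bench; the leg is vertical. The legs stand in a rectangle: 208 mm along the seat, 83 mm across it. Stool and legs do not move. Same nose as leg_handle_1_foot.
- leg_plain_1_foot (a point): Foot end (top) of a turned beech leg of the upside-down stool, at the seat's end without the handle. The point is the middle of the leg's nose, 212 mm above the bench; the leg is vertical. The nose is 12 mm wide, widening to 35 mm at 16 mm below the point and 36 mm at 36 mm below, so a cap centres itself. Fully home, a cap's underside is 36 mm below the point.
- leg_plain_2_foot (a point): Foot end (top) of a turned beech leg of the upside-down stool, at the seat's end without the handle. The point is the middle of the leg's nose, 212 mm above the bench; the leg is vertical. The legs stand in a rectangle: 208 mm along the seat, 83 mm across it. Stool and legs do not move. Same nose as leg_handle_1_foot.
- wheel_centre (a point): Axis of the blue carousel (wheel, 300 mm across, turns either way about the vertical, stays where left; 1 to 2 N at its pegs move it), at its floor 30 mm above the bench. Axes turn with the wheel: x along the middle of the white caps' compartment, z up; the caps stand 105 mm from the axis. Dividers and rim rise 14 mm above the floor; hub knob 60 mm wide, top 95 mm above the bench.
- wheel (a joint): Turn of the carousel wheel in rad, counterclockwise from above positive, no stops. To turn it, push one of its six like upright pegs sideways with closed fingers: 12 mm steel, black 15 mm tops 115 mm above the bench (the white caps reach 76), 140 mm from the axis, at 30, 90, 150, 210, 270 and 330 degrees from the wheel's x axis. Small hardware in the other five compartments is under 20 mm high.
Mind the look-alikes: they are no part of the job. What is shaped like the black_cap_1 but purple, turquoise or yellow is not meant.

How it is judged (in metres and radians):
On the way:
1. The carousel is turned until both white caps, still standing in it, are on its near side (world x of each of white_cap_1, white_cap_2 below 0.66 m and horizontal distance between each of white_cap_1, white_cap_2 and wheel_centre below 0.135 m and height (world z) of each of white_cap_1, white_cap_2 below 0.04 m), for 0.2 s.
At the end, for the whole second after the job is handed in: One black cap sits on each leg at the handle end and one white cap on each leg at the other end (either of a pair on either leg): cap axis within 8 mm of the leg's foot point, fully home (underside at least 28 mm below the point), upright within 0.2 rad, at rest and released ((((horizontal distance between black_cap_1 and leg_handle_1_foot below 0.008 m and height (world z) of black_cap_1 between 0.168 and 0.184 m and angle between black_cap_1's own z axis and vertical below 0.2 rad and linear speed of black_cap_1 below 0.02 m/s) and (horizontal distance between black_cap_2 and leg_handle_2_foot below 0.008 m and height (world z) of black_cap_2 between 0.168 and 0.184 m and angle between black_cap_2's own z axis and vertical below 0.2 rad and linear speed of black_cap_2 below 0.02 m/s)) or ((horizontal distance between black_cap_1 and leg_handle_2_foot below 0.008 m and height (world z) of black_cap_1 between 0.168 and 0.184 m and angle between black_cap_1's own z axis and vertical below 0.2 rad and linear speed of black_cap_1 below 0.02 m/s) and (horizontal distance between black_cap_2 and leg_handle_1_foot below 0.008 m and height (world z) of black_cap_2 between 0.168 and 0.184 m and angle between black_cap_2's own z axis and vertical below 0.2 rad and linear speed of black_cap_2 below 0.02 m/s))) and (((horizontal distance between white_cap_1 and leg_plain_1_foot below 0.008 m and height (world z) of white_cap_1 between 0.168 and 0.184 m and angle between white_cap_1's own z axis and vertical below 0.2 rad and linear speed of white_cap_1 below 0.02 m/s) and (horizontal distance between white_cap_2 and leg_plain_2_foot below 0.008 m and height (world z) of white_cap_2 between 0.168 and 0.184 m and angle between white_cap_2's own z axis and vertical below 0.2 rad and linear speed of white_cap_2 below 0.02 m/s)) or ((horizontal distance between white_cap_1 and leg_plain_2_foot below 0.008 m and height (world z) of white_cap_1 between 0.168 and 0.184 m and angle between white_cap_1's own z axis and vertical below 0.2 rad and linear speed of white_cap_1 below 0.02 m/s) and (horizontal distance between white_cap_2 and leg_plain_1_foot below 0.008 m and height (world z) of white_cap_2 between 0.168 and 0.184 m and angle between white_cap_2's own z axis and vertical below 0.2 rad and linear speed of white_cap_2 below 0.02 m/s)))); the robot touches nothing.
It also fails if it takes over 128 s, if anything falls off the work surface, if the arm or the gripper's body presses on something with over 40 N, if the wrist force passes 120 N, or if a joint passes its speed limit or range.

## Working session

There is one attempt and no reset: what is moved stays moved. The work goes in short steps, Python scripts to look and compute and a shell command to move; the robot and the scene stay as the last step left them, time stands still between calls to the robot, and variables do not carry over. Pictures are saved under pics/ and viewed, at most 14 in all, crops included, and the job is handed in when it is done.

```bash
ls; mkdir -p pics
python3 - <<'E'
from rig import ctrl, optics
import cv2
o=ctrl.get_obs(); print(o)
for n in ["scene","side"]:
    im=optics.camera(n); cv2.imwrite(f"pics/{n}0.png",im[:,:,::-1]); p=optics.camera_params(n); print(n,p)
E
```

```text
pics
{'t': 0.0, 'joint_pos': array([-1.40881328,  0.57659178,  0.0248589 ,  1.43790006, -0.01498687,
        1.12900942, -0.05649496]), 'qvel': array([ 2.91754982e-05,  7.06194892e-04, -4.27449863e-04, -2.96312906e-05,
       -1.04498419e-03,  1.60418347e-03, -7.01778576e-04]), 'joint_efforts': array([-6.21454765e-04, -7.65748072e+01,  2.24983044e+00, -2.85968632e+01,
        1.51217286e-02,  1.26055389e-02,  2.48724825e-05]), 'position': array([164.13478416, 654.27155655, 230.40570226]), 'tool_rot': array([-3.13987247e+00,  1.11838792e-04,  2.89584214e+00]), 'ft_force': array([ 0.46958547,  0.30656809, -1.0487869 ]), 'torque': array([-0.04381204, -0.088592  ,  0.03588688]), 'finger_force': 0.0, 'gripper_width': 1.003745349356376}
scene {'mtx': array([[476.31523985,   0.        , 273.99467805],
       [  0.        , 476.31523985, 209.05675361],
       [  0.        ,   0.        ,   1.        ]]), 'k1': -0.11316780674287517, 'view': array([[-8.76265502e-01, -4.81816781e-01, -3.37037448e-03,
         4.39857703e+02],
       [-2.94110365e-01,  5.40404032e-01, -7.88328977e-01,
         3.11621907e+02],
       [ 3.81651494e-01, -6.89794225e-01, -6.15244720e-01,
         1.42666269e+03],
       [ 0.00000000e+00,  0.00000000e+00,  0.00000000e+00,
         1.00000000e+00]])}
side {'mtx': array([[434.479044  ,   0.        , 272.94888421],
       [  0.        , 434.479044  , 208.82732952],
       [  0.        ,   0.        ,   1.        ]]), 'k1': 0.00029935070051234863, 'view': array([[ 9.50683348e-01, -3.09264600e-01, -2.35919429e-02,
        -5.31283070e+02],
       [-1.98518570e-01, -5.48275971e-01, -8.12393893e-01,
         2.00570990e+02],
       [ 2.38309776e-01,  7.77012784e-01, -5.82631602e-01,
         1.20319858e+03],
       [ 0.00000000e+00,  0.00000000e+00,  0.00000000e+00,
         1.00000000e+00]])}
```

View pics/scene0.png

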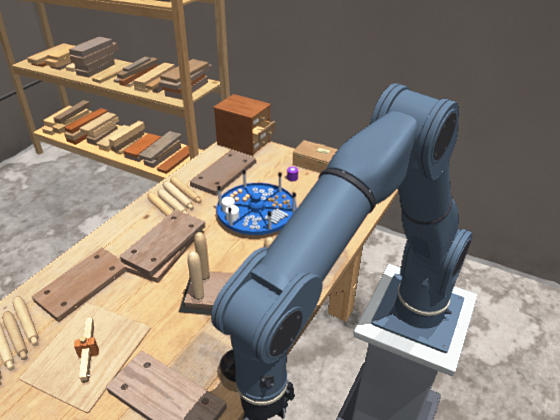

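View pics/side0.png

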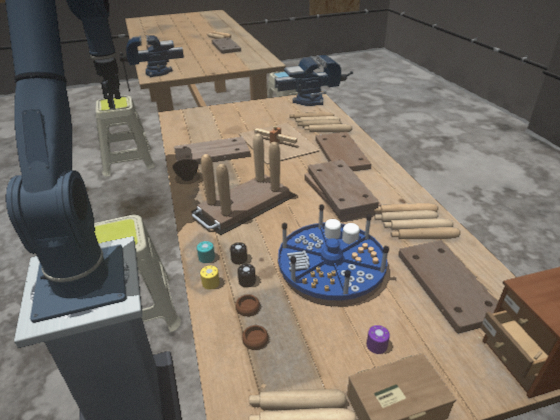

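Scene view: the arm hides most of the work. Side view: the stool's legs have their tops near (208,158), (222,168), (258,137) and (273,140), with the steel handle at (205,218). The white caps are at (332,230) and (350,233), at the back of the carousel.

Cap candidates are black (239,253) and (247,275), turquoise (205,250), yellow (209,277) and purple (378,338). Brown castor cups are at (247,305) and (255,337). The two black ones fit the description, which I'll confirm in an enlarged crop.

```bash
cat > h.py <<'E'
import numpy as np, cv2
from rig import ctrl, optics
def dist(p): return np.array([p["k1"],0,0,0])
def proj(p,X):
    # model: drawn at (1+k1 r^2) -> OpenCV k1 model
    V=p["view"]; return cv2.projectPoints(np.atleast_2d(X).astype(float),cv2.Rodrigues(V[:3,:3])[0],V[:3,3],p["mtx"],dist(p))[0][:,0]
def ray(p,uv):
    q=cv2.undistortPoints(np.array([[uv]],float),p["mtx"],dist(p))[0,0]; R=p["view"][:3,:3]; 
    return -R.T@p["view"][:3,3], R.T@np.array([q[0],q[1],1])
def plane(p,uv,z):
    c,d=ray(p,uv); return c+d*(z-c[2])/d[2]
def blobs(m,amin=20):
    n,_,s,c=cv2.connectedComponentsWithStats(m.astype(np.uint8)); return [(c[i].round(1),s[i]) for i in range(1,n) if s[i,4]>=amin]
E
python3 - <<'E'
from h import *
im=cv2.imread("pics/side0.png"); p=optics.camera_params("side")
c=im[120:350,180:400]; cv2.imwrite("pics/crop1.png",cv2.resize(c,None,fx=2.6,fy=2.6,interpolation=cv2.INTER_CUBIC))
for n,uv,z in [("b1",(239,248),46),("b2",(247,269),46),("L1",(208,155),212),("L2",(222,165),212),("L3",(258,135),212),("L4",(273,138),212),("hub",(333,243),95),("w1",(332,223),76),("w2",(350,227),76),("handle",(205,218),40)]:
    print(n,plane(p,uv,z).round(0))
hsv=cv2.cvtColor(im,cv2.COLOR_BGR2HSV);
E
```

```text
b1 [438. -63.  46.]
b2 [ 437. -154.   46.]
L1 [420. 202. 212.]
L2 [447. 126. 212.]
L3 [603. 280. 212.]
L4 [643. 241. 212.]
hub [ 670. -185.   95.]
w1 [715. -81.  76.]
w2 [ 756. -116.   76.]
handle [374. 119.  40.]
```

View pics/crop1.png

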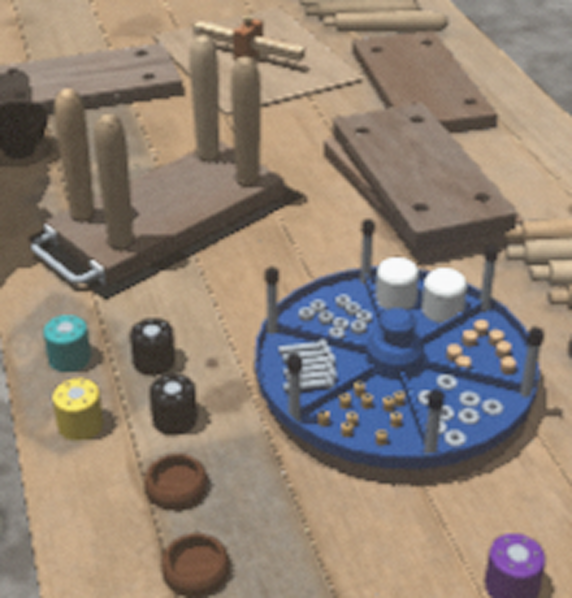

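Crop: the two black cups with steel discs have their tops at side pixels (238,247) and (246.5,269). They are plain black, so they are the ones wanted. The leg noses, hub and six peg tops are clear too, with the white caps between the pegs at crop (368,228) and (491,256). Next I fit the rectangle and wheel with their known dimensions.

```bash
cat >> h.py <<'E'
from scipy.spatial.transform import Rotation as Rn
def go(x,y,z,yaw,base=None):
    "shift and turn from present (measured or base) pose to TCP x,y,z, tool down with yaw"
    o=ctrl.get_obs(); P,R=(o["position"],Rn.from_euler("xyz",o["tool_rot"])) if base is None else (np.array(base[:3]),Rn.from_euler("xyz",[np.pi,0,base[3]]))
    s=R.inv().apply(np.array([x,y,z])-P); r=(R.inv()*Rn.from_euler("xyz",[np.pi,0,yaw])).as_rotvec()
    print("shift",s.round(1),"turn",r.round(3))
E
python3 - <<'E'
from h import *
from scipy.optimize import least_squares
p=optics.camera_params("side"); f=lambda c:(180+c[0]/2.6-.3,120+c[1]/2.6-.3)
L=np.array([plane(p,f(c),212)[:2] for c in [(68,91),(110,117),(203,39),(245,60)]])
def rect(q):
    c,s=np.cos(q[2]),np.sin(q[2]); u=np.array([c,s]);v=np.array([-s,c]);m=q[:2]
    return np.array([m-104*u+41.5*v,m-104*u-41.5*v,m+104*u+41.5*v,m+104*u-41.5*v])
r=least_squares(lambda q:(rect(q)-L).ravel(),[530,200,.47]); print("raw",L.round(),"rect",r.x.round(3),rect(r.x).round(1),r.cost)
G=np.array([plane(p,f(c),115)[:2] for c in [(368,226),(491,254),(535,334),(435,397),(294,361),(271,272)]])
def pegs(q): a=q[2]+np.radians([30,-30,-90,-150,150,90]); return q[:2]+140*np.c_[np.cos(a),np.sin(a)]
r=least_squares(lambda q:(pegs(q)-G).ravel(),[670,-185,1.]); print("wheel",r.x.round(3),(pegs(r.x)-G).round(1))
for n,c,z in [("b1",(151,333),46),("b2",(173,389),46),("turq",(66,329),46),("yel",(77,390),46),("cup1",(177,475),20)]: print(n,plane(p,f(c),z).round(1))
E
```

```text
raw [[414. 206.]
 [447. 128.]
 [603. 282.]
 [635. 208.]] rect [5.24720e+02 2.06033e+02 3.95000e-01] [[412.8 204.4]
 [444.7 127.7]
 [604.8 284.3]
 [636.7 207.7]] 9.956852862870665
wheel [ 670.4   -180.583    0.861] [[ 0.9  1.6]
 [ 3.4  3.6]
 [-0.3 -2.3]
 [-1.2 -1.2]
 [-1.7  0.3]
 [-1.  -1.9]]
b1 [435.1 -61.4  46. ]
b2 [ 434.8 -154.3   46. ]
turq [348.4 -23.4  46. ]
yel [ 341.  -122.8   46. ]
cup1 [ 412.6 -245.1   20. ]
```

```bash
python3 -c "
from h import *
go(382,297,310,2.2); go(600,-50,310,1.571,base=(382,297,310,2.2))"
```

```text
shift [-298.3 -293.7  -79. ] turn [-0.001  0.001  0.696]
shift [-408.8  -28.    -0. ] turn [ 0.    -0.     0.629]
```

```bash
python3 -m crank '[[0,0,-40,0,0,0],[0,0,-80,0,0,0],[-298,-294,-80,0,0,0.696],[-298,-294,-80,0,0,0.696],[-298,-294,-80,0,0,0.696],[-298,-294,-80,0,0,0.696],[-298,-294,-80,0,0,0.696],[-298,-294,-80,0,0,0.696],[-298,-294,-80,0,0,0.696],[-298,-294,-80,0,0,0.696]]' 0; python3 -c "
from h import *
go(600,-50,310,1.571)"
```

```text
t: 0.93
position: [337.9, 367.9, 311.2]
tool_rot: [-3.141, 0.0, 2.2]
ft_force: [0.4, 0.2, -0.2]
gripper_width: 0.002
finger_force: 0.0
shift [-492.2  -33.8    1.2] turn [-0.     0.     0.629]
```

```bash
python3 -m crank '[[-410,-30,0,0,0,0.629],[-410,-30,0,0,0,0.629],[-410,-30,0,0,0,0.629],[-410,-30,0,0,0,0.629],[-410,-30,0,0,0,0.629],[-410,-30,0,0,0,0.629],[-410,-30,0,0,0,0.629],[-410,-30,0,0,0,0.629],[-410,-30,0,0,0,0.629],[-410,-30,0,0,0,0.629]]' 0;  python3 -m crank '[[0,0,0,0,0,0],[0,0,0,0,0,0],[0,0,0,0,0,0]]'; python3 -c "
from h import *
go(600,-60,85,1.571)
cv2.imwrite('pics/side1.png',optics.camera('side')[:,:,::-1])
cv2.imwrite('pics/w1.png',optics.camera('wrist')[:,:,::-1])"
```

```text
t: 1.77
position: [555.1, 18.0, 311.1]
tool_rot: [-3.141, 0.001, 1.57]
ft_force: [0.3, 1.9, -0.0]
gripper_width: -0.0
finger_force: 0.0
t: 2.02
position: [554.1, 21.0, 310.8]
tool_rot: [-3.14, -0.0, 1.57]
ft_force: [-0.1, 0.7, -0.9]
gripper_width: -0.001
finger_force: 0.0
shift [-81.   46.2 225.8] turn [-0.001 -0.    -0.001]
```

View pics/w1.png

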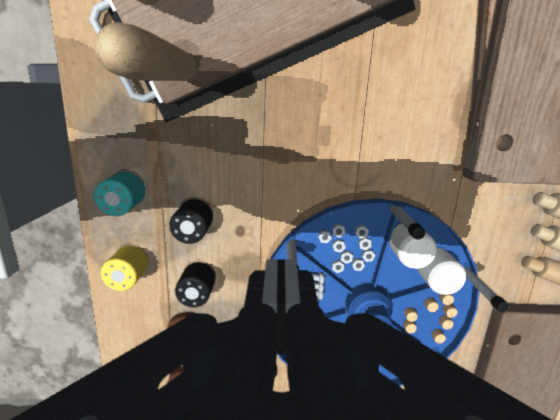

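The wrist view looks straight down: steel discs of the black caps at (187,228) and (192,293), white cap tops at (415,247) and (446,278), leg nose near (118,45), and a peg top at (416,230). The fingers are clear of everything.

Run:
```python
from h import *
im=cv2.imread("pics/w1.png"); p=optics.camera_params("wrist"); hsv=cv2.cvtColor(im,cv2.COLOR_BGR2HSV)
m=(hsv[...,1]<40)&(hsv[...,2]>190)
for c,s in blobs(m,30): print(c,s, plane(p,c,46).round(1)[:2], plane(p,c,76).round(1)[:2])
print("nose",plane(p,(118,45),212).round(1)); print("hub",plane(p,(369,302),95).round(1)); print("pegtop",plane(p,(416,230),115).round(1),plane(p,(501,304),115).round(1))
```

```text
[99.2 12.3] [ 89   0  28  34 276] [364.9 181.4] [378.8 175.6]
[10.9 26.3] [  0  10  29  38 538] [269.3 168.4] [290.3 163.5]
[46.6 42. ] [41 34 14 14 76] [304.1 153.2] [322.5 149.4]
[142.5  91.4] [120  77  43  26 241] [400.8 103. ] [412.1 103. ]
[186.8 227.1] [180 221  14  13 142] [436.8 -58.3] [445.5 -46.5]
[324.2 238.6] [319 235  12   8  45] [609.5 -73.4] [605.4 -60.5]
[364.9 243.9] [360 239  11  11  69] [661.5 -80.6] [653.7 -67.2]
[338.4 245.9] [333 241  12  11  68] [628.  -83.5] [622.6 -69.8]
[368.4 255.6] [363 251  12  10  64] [667.3 -97. ] [659.  -82.4]
[415.  259.1] [398 251  37  18 456] [ 728.  -101.9] [715.2 -86.9]
[346.2 257.5] [341 253  12  10  66] [638.9 -99.8] [632.7 -84.9]
[  1.7 270.1] [  0 256   6  23  83] [ 188.4 -119.6] [ 215.3 -103.3]
[358.  265.2] [353 261  11  10  59] [ 654.9 -110.8] [647.5 -95.1]
[446.7 277.6] [428 261  38  34 979] [ 773.2 -128.8] [ 757.1 -111.8]
[337.7 266.8] [332 262  12  11  66] [ 628.7 -113.2] [623.2 -97.3]
[ 50.2 295.4] [  28  265   52   60 1206] [ 244.6 -157.4] [ 267.4 -138.3]
[117.2 275.8] [111 270  13  12 118] [ 339.5 -127.3] [ 355.3 -110.4]
[319.3 285. ] [314 276  10  23 100] [ 605.7 -140.2] [ 601.9 -122.3]
[ 29.  295.7] [ 24 289  14  13  87] [ 215.8 -158.1] [ 240.7 -138.9]
[191.4 293. ] [185 288  13  11 113] [ 435.2 -152.9] [ 444.  -134.1]
[ 17.5 310.8] [  8 303  18  18 196] [ 194.5 -181.9] [ 221. -161.]
[ 16.4 330.5] [  9 324  15  14 121] [ 185.3 -214.1] [ 212.5 -190.8]
[ 74.2 341.2] [ 53 326  41  30 442] [ 263.3 -231.6] [ 284.7 -207. ]
[ 52.1 335.6] [ 46 331  12  13  60] [ 233.8 -222.3] [ 257.4 -198.4]
[ 34.4 342.6] [ 32 338   7   9  32] [ 206.1 -234.4] [ 231.8 -209.6]
[ 96.8 356.3] [ 93 349   8  14  64] [ 291.  -257.6] [ 310.4 -231.1]
nose [451.1 130.7 212. ]
hub [ 659.4 -133.8   95. ]
pegtop [695.5 -33.7 115. ] [ 802.6 -123.2  115. ]
```

```bash
python3 -m crank '[[-40,20,40,0,0,0],[-78,45,80,0,0,0],[-78,45,120,0,0,0],[-78,45,160,0,0,0],[-78,45,190,0,0,0],[-78,45,210,0,0,0],[-78,45,226,0,0,0],[-78,45,226,0,0,0],[-78,45,226,0,0,0]]' 0; python3 -c "
from h import *
for a in [115,120]:
    pass
c=np.array([670.4,-180.6])
for a in range(115,262,9): 
    t=np.radians(a); q=c+140*np.array([np.cos(t),np.sin(t)]); P=ctrl.get_obs()['position']; print(a,(q-P[:2])[::-1].round(0))"
```

```text
t: 2.87
position: [599.1, -56.0, 85.2]
tool_rot: [-3.14, -0.0, 1.573]
ft_force: [0.7, 0.3, 0.6]
gripper_width: 0.001
finger_force: 0.0
115 [ 2. 12.]
124 [-9. -7.]
133 [-22. -24.]
142 [-38. -39.]
151 [-57. -51.]
160 [-77. -60.]
169 [-98. -66.]
178 [-120.  -69.]
187 [-142.  -68.]
196 [-163.  -63.]
205 [-184.  -56.]
214 [-203.  -45.]
223 [-220.  -31.]
232 [-235.  -15.]
241 [-247.    3.]
250 [-256.   23.]
259 [-262.   45.]
```

```bash
python3 -m crank '[[-4,-3,0,0,0,0],[-9,-7,0,0,0,0],[-16,-16,0,0,0,0],[-22,-24,0,0,0,0],[-30,-32,0,0,0,0],[-38,-39,0,0,0,0],[-48,-46,0,0,0,0],[-57,-51,0,0,0,0],[-67,-56,0,0,0,0],[-77,-60,0,0,0,0]]' 0;python3 -m crank '[[-10,-3,0,0,0,0],[-21,-6,0,0,0,0],[-32,-8,0,0,0,0],[-43,-9,0,0,0,0],[-54,-9,0,0,0,0],[-65,-8,0,0,0,0],[-76,-6,0,0,0,0],[-86,-3,0,0,0,0],[-97,0,0,0,0,0],[-107,4,0,0,0,0]]' 0; python3 -c "
from h import *
cv2.imwrite('pics/side2.png',optics.camera('side')[:,:,::-1])"
```

```text
t: 3.7
position: [538.6, -135.4, 85.2]
tool_rot: [-3.141, -0.0, 1.57]
ft_force: [1.0, 1.7, 0.1]
gripper_width: 0.001
finger_force: 0.6
t: 4.53
position: [543.9, -242.3, 85.3]
tool_rot: [3.141, -0.0, 1.571]
ft_force: [0.7, 2.0, 0.4]
gripper_width: 0.002
finger_force: 0.8
```

View pics/side2.png

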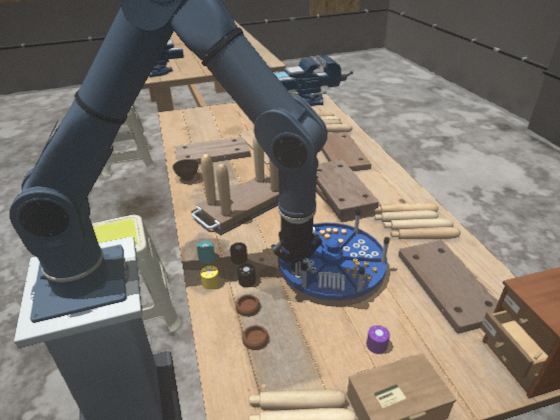

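Side view: the wheel has followed. The steel pins' compartment is now at (332,282) and the white caps are behind the gripper on the near-left. I continue the push.

```bash
python3 -m crank '[[-9,5,0,0,0,0],[-19,11,0,0,0,0],[-28,18,0,0,0,0],[-36,25,0,0,0,0],[-44,33,0,0,0,0],[-51,41,0,0,0,0],[-57,50,0,0,0,0],[-63,59,0,0,0,0],[-68,69,0,0,0,0],[-72,79,0,0,0,0]]' 0; python3 -m crank '[[-2,6,0,0,0,0],[-2,6,0,0,0,0],[12,-8,0,0,0,0],[12,-8,-40,0,0,0],[12,-8,-80,0,0,0],[12,-8,-120,0,0,0],[12,-38,-160,0,0,0],[12,-68,-200,0,0,0],[12,-100,-220,0,0,0],[12,-100,-220,0,0,0]]' 85; python3 -c "
from h import *
cv2.imwrite('pics/w3.png',optics.camera('wrist')[:,:,::-1]); print(ctrl.get_obs()['position'])"
```

```text
t: 5.42
position: [622.5, -314.0, 85.0]
tool_rot: [-3.14, -0.0, 1.571]
ft_force: [-1.3, 1.3, 0.4]
gripper_width: 0.004
finger_force: 0.5
t: 6.25
position: [518.7, -303.6, 310.4]
tool_rot: [3.137, 0.003, 1.567]
ft_force: [-0.6, -1.6, 0.8]
gripper_width: 0.996
finger_force: 0.0
[ 518.82011997 -303.55205446  310.22894418]
```

View pics/w3.png

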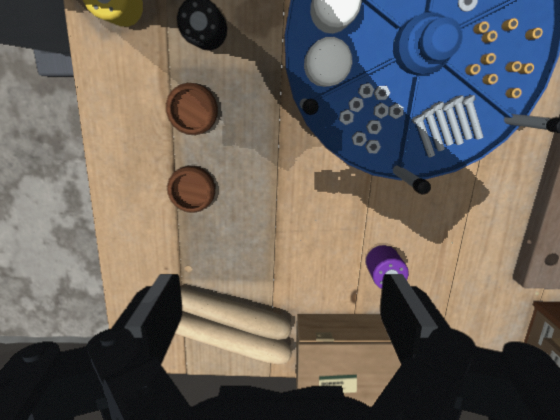

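Wrist view: the white caps are now on the near side, tops near (328,62) and (335,8). The peg at (310,106) is just beyond them, and nothing has tipped. I move over them for a precise look.

```bash
python3 -m crank '[[35,16,0,0,0,0],[70,32,0,0,0,0],[94,46,0,0,0,0],[94,46,0,0,0,0],[94,46,0,0,0,0],[94,46,0,0,0,0]]' 85
python3 - <<'E'
from h import *
p=optics.camera_params("wrist"); im=optics.camera("wrist")[:,:,::-1].copy(); cv2.imwrite("pics/w4.png",im); print(ctrl.get_obs()["position"])
hsv=cv2.cvtColor(im,cv2.COLOR_BGR2HSV)
m=((hsv[...,1]<45)&(hsv[...,2]>90)).astype(np.uint8); m=cv2.morphologyEx(m,cv2.MORPH_OPEN,np.ones((9,9)))
for c,s in blobs(m,400): print(c,s,plane(p,c,76).round(1)[:2])
E
```

```text
t: 6.8
position: [568.2, -207.4, 304.6]
tool_rot: [-3.14, 0.0, 1.571]
ft_force: [0.6, 0.1, -0.2]
gripper_width: 0.996
finger_force: 0.0
[ 567.88498816 -208.11842948  304.84305417]
[287.6 104. ] [ 267   82   42   45 1538] [ 575.4 -138.8]
[ 30.3 234.6] [    0    89    80   274 15517] [ 279.7 -283.1]
[281.9 155.3] [ 262  133   41   45 1476] [ 569.7 -191.3]
```

View pics/w4.png

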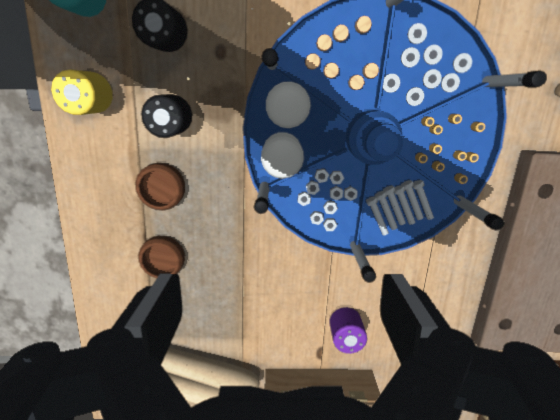

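Wrist view: white caps at (288,104) and (282,155) in shadow, still upright. Pegs at (270,57) and (261,206) flank their compartment and the hub is at (375,138).

Run:
```python
from h import *
from scipy.optimize import least_squares
p=optics.camera_params("wrist"); print("cam",ray(p,(0,0))[0].round(0))
G=np.array([plane(p,c,115)[:2] for c in [(270,57),(538,79),(494,221),(368,273),(261,206)]])
def pegs(q): a=q[2]+np.radians([-30,-90-60,150,90,30]); return q[:2]+140*np.c_[np.cos(a),np.sin(a)]
r=least_squares(lambda q:(pegs(q)-G).ravel(),[670,-181,3.]); x=r.x; print("wheel",x.round(3),(pegs(x)-G).round(1))
b=x[2]; u=np.array([np.cos(b),np.sin(b)]); t=np.array([-u[1],u[0]])
print("caps from wheel",(x[:2]+105*u-27*t).round(1),(x[:2]+105*u+27*t).round(1), "closing yaw",b-np.pi/2)
for c in [(287.6,104),(281.9,155.3)]: print([plane(p,c,z).round(1)[:2] for z in (76,66,58)])
for c in [(162,117),(154,22)]: print("black",plane(p,c,46).round(1)[:2])
```

```text
cam [ 569. -128.  447.]
wheel [ 672.657 -175.169    3.065] [[-1.7  2.6]
 [ 0.1  1.9]
 [ 3.2 -1.9]
 [ 0.5 -3.2]
 [-2.1  0.6]]
caps from wheel [ 570.  -140.2] [ 565.9 -194. ] closing yaw 1.4937451150223926
[array([ 575.2, -139.6]), array([ 575.4, -139.9]), array([ 575.6, -140.1])]
[array([ 569.4, -192.1]), array([ 569.5, -193.8]), array([ 569.5, -195.2])]
black [ 435.7 -154.3]
black [437.5 -59. ]
```

```bash
python3 -m crank '[[14,1,40,0,0,0],[14,1,80,0,0,0],[14,1,120,0,0,0],[14,1,160,0,0,0],[14,1,195,0,0,0],[14,1,220,0,0,0],[14,1,238,0,0,0],[14,1,250,0,0,0],[14,1,258,0,0,0],[14,1,258,0,0,0]]' 85; python3 -m crank '[[0,0,0,0,0,0],[0,0,0,0,0,0],[0,0,0,0,0,0],[0,0,0,0,0,0],[0,0,0,0,0,0],[0,0,0,0,0,0],[0,0,0,0,0,0],[0,0,0,0,0,0]]' 30 50
```

```text
t: 7.68
position: [568.6, -193.9, 46.2]
tool_rot: [-3.14, -0.0, 1.57]
ft_force: [-0.0, 0.0, 0.1]
gripper_width: 0.998
finger_force: 0.0
t: 8.35
position: [570.2, -193.7, 49.0]
tool_rot: [3.139, 0.001, 1.571]
ft_force: [-2.3, 0.5, 8.5]
gripper_width: 0.538
finger_force: 50.0
```

```bash
python3 -m crank '[[0,0,-10,0,0,0],[0,0,-30,0,0,0],[0,0,-60,0,0,0],[0,0,-100,0,0,0],[0,0,-140,0,0,0],[0,0,-180,0,0,0],[0,0,-220,0,0,0],[30,0,-260,0,0,0],[60,0,-262,0,0,0],[90,10,-262,0,0,0]]' 30 50; python3 -m crank '[[40,10,0,0,0,0],[80,20,0,0,0,0],[120,30,0,0,0,0],[160,40,0,0,0,0],[200,40,0,0,0,0],[230,40,0,0,0,0],[240,40,0,0,0,0],[240,40,0,0,0,0],[240,40,0,0,0,0]]' 30 50
python3 - <<'E'
from h import *
p=optics.camera_params("wrist"); im=optics.camera("wrist")[:,:,::-1].copy(); cv2.imwrite("pics/w5.png",im); print(ctrl.get_obs()["position"],ray(p,(0,0))[0].round(0))
L=[(412.8,204.4),(444.7,127.7),(604.8,284.3),(636.7,207.7)]
print(proj(p,[(*l,212) for l in L]).round(0))
E
```

```text
t: 9.18
position: [579.2, -103.4, 314.4]
tool_rot: [3.135, 0.0, 1.568]
ft_force: [1.6, -0.3, -1.2]
gripper_width: 0.539
finger_force: 51.3
t: 9.93
position: [619.2, 136.3, 309.9]
tool_rot: [3.141, 0.001, 1.571]
ft_force: [-0.7, 0.1, -0.1]
gripper_width: 0.534
finger_force: 51.3
[619.35437444 134.88702349 310.01018622] [620. 217. 452.]
[[-29. 111.]
 [ 43. 219.]
 [256. -28.]
 [306. 106.]]
```

View pics/w5.png

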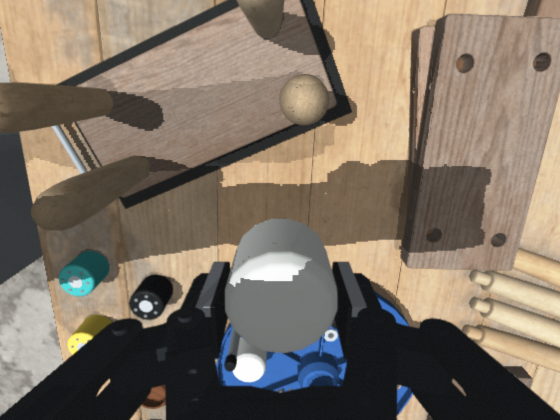

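Wrist view: the white cap is held squarely at (281,285). The near plain leg's top is at about (304,98), and the handle end with its steel handle is on the left. One white cap remains in the wheel at (248,365).

Run:
```python
from h import *
p=optics.camera_params("wrist"); im=cv2.imread("pics/w5.png"); g=cv2.GaussianBlur(cv2.cvtColor(im[50:150,250:360],cv2.COLOR_BGR2GRAY),(5,5),0)
c=cv2.HoughCircles(g,cv2.HOUGH_GRADIENT,1.2,60,param1=80,param2=15,minRadius=18,maxRadius=36); print(c)
if c is not None:
    u=c[0,0,:2]+[250,50]; print([plane(p,u,z).round(1) for z in (200,190)])
for uv in [(304,98)]: print([plane(p,uv,z).round(1) for z in (212,200,190)])
print("nadir",proj(p,[(620,217,190)]))
```

```text
[[[48.600002 52.2      31.32    ]]]
[array([632.4, 208.4, 200. ]), array([632.9, 208.1, 190. ])]
[array([635.3, 211.4, 212. ]), array([636.1, 211.2, 200. ]), array([636.7, 211. , 190. ])]
nadir [[280.64278548  89.18564669]]
```

```bash
python3 -m crank '[[38,9,0,0,0,0],[74,17,0,0,0,0],[74,17,20,0,0,0],[74,17,45,0,0,0],[74,17,65,0,0,0],[74,17,75,0,0,0],[74,17,75,0,0,0]]' 30 50; python3 -m crank '[[0,0,8,0,0,0],[0,0,16,0,0,0],[0,0,24,0,0,0],[0,0,30,0,0,0],[0,0,35,0,0,0],[0,0,39,0,0,0],[0,0,39,0,0,0]]' 30 50
```

```text
t: 10.57
position: [635.7, 208.4, 232.5]
tool_rot: [-3.138, 0.002, 1.568]
ft_force: [-0.1, -0.5, 0.3]
gripper_width: 0.534
finger_force: 51.3
t: 11.15
position: [636.3, 211.0, 195.3]
tool_rot: [3.142, -0.0, 1.571]
ft_force: [0.2, 1.7, -1.2]
gripper_width: 0.533
finger_force: 51.2
```

```bash
python3 -m crank '[[0,0,2,0,0,0],[0,0,4,0,0,0],[0,0,4,0,0,0],[0,0,4,0,0,0]]' 30 50; python3 -m crank '[[0,0,4,0,0,0],[0,0,4,0,0,0],[0,0,4,0,0,0],[0,0,4,0,0,0],[0,0,-10,0,0,0],[0,0,-30,0,0,0],[0,0,-60,0,0,0],[0,0,-100,0,0,0],[-20,0,-120,0,0,0],[-20,0,-120,0,0,0]]' 85
python3 - <<'E'
from h import *
p=optics.camera_params("wrist"); im=optics.camera("wrist")[:,:,::-1].copy(); cv2.imwrite("pics/w6.png",im); print(ctrl.get_obs()["position"],ray(p,(0,0))[0].round(0))
E
```

```text
t: 11.48
position: [636.6, 211.1, 194.8]
tool_rot: [3.139, -0.002, 1.571]
ft_force: [-10.7, 0.1, 26.2]
gripper_width: 0.53
finger_force: 53.8
t: 12.32
position: [638.9, 186.7, 317.0]
tool_rot: [3.133, 0.0, 1.567]
ft_force: [1.0, -2.0, 0.9]
gripper_width: 0.993
finger_force: 0.0
[637.95140889 188.13566613 314.27729975] [638. 267. 460.]
```

View pics/w6.png

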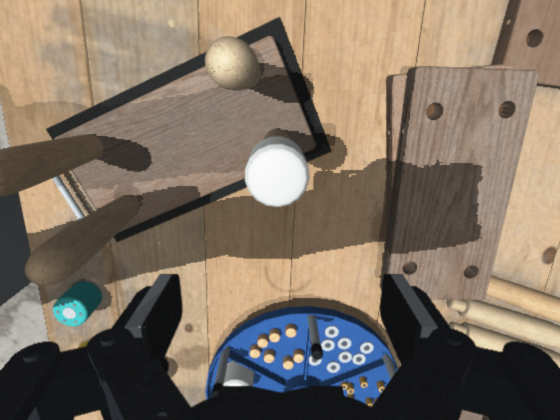

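Wrist view: the white cap sits on leg_plain at (277,172), and the arm met a 26 N stop at the home height. The other plain leg's top is at about (231,61).

Run:
```python
from h import *
p=optics.camera_params("wrist"); im=cv2.imread("pics/w6.png"); hsv=cv2.cvtColor(im,cv2.COLOR_BGR2HSV)
m=((hsv[...,1]<45)&(hsv[...,2]>190)).astype(np.uint8); m=cv2.morphologyEx(m,cv2.MORPH_OPEN,np.ones((9,9)))
for c,s in blobs(m,400): print(c,s,plane(p,c,222).round(1)[:2])
print([plane(p,(231,61),z).round(1) for z in (212,200)])
go(574,-140,300,1.5708); go(574,-140,47,1.5708)
```

```text
[274.8 175.1] [ 245  145   61   60 2882] [634.9 214.3]
[array([607. , 287.7, 212. ]), array([605.5, 288.6, 200. ])]
shift [-328.3  -63.    14. ] turn [ 0.005  0.    -0.003]
shift [-328.3  -64.3  266.9] turn [ 0.005  0.    -0.003]
```

```bash
python3 -m crank '[[-40,-7,0,0,0,0],[-80,-14,0,0,0,0],[-120,-21,0,0,0,0],[-160,-28,0,0,0,0],[-200,-35,0,0,0,0],[-240,-42,0,0,0,0],[-280,-50,0,0,0,0],[-320,-60,0,0,0,0],[-340,-64,0,0,0,0],[-340,-64,0,0,0,0]]' 85; python3 -m crank '[[-30,0,10,0,0,0],[-30,0,10,0,0,0],[-30,0,10,0,0,0],[-30,0,10,0,0,0]]' 85
python3 - <<'E'
from h import *
p=optics.camera_params("wrist"); im=optics.camera("wrist")[:,:,::-1].copy(); cv2.imwrite("pics/w7.png",im); print(ctrl.get_obs()["position"])
hsv=cv2.cvtColor(im,cv2.COLOR_BGR2HSV)
m=((hsv[...,1]<45)&(hsv[...,2]>90)).astype(np.uint8); m=cv2.morphologyEx(m,cv2.MORPH_OPEN,np.ones((9,9)))
for c,s in blobs(m,400): print(c,s,plane(p,c,76).round(1)[:2],plane(p,c,66).round(1)[:2])
E
```

```text
t: 13.2
position: [570.0, -155.4, 310.7]
tool_rot: [-3.14, 0.003, 1.563]
ft_force: [-0.9, -0.5, -0.6]
gripper_width: 0.994
finger_force: 0.0
t: 13.53
position: [572.5, -178.1, 300.3]
tool_rot: [-3.14, -0.001, 1.571]
ft_force: [-0.4, 0.0, 0.8]
gripper_width: 0.993
finger_force: 0.0
[ 572.68823747 -177.80625289  300.62913029]
[ 28.7 242.1] [    0   106    76   259 13843] [ 283.4 -261.1] [ 275.5 -265.6]
[283.5 133.1] [ 263  111   42   45 1539] [ 575.5 -138. ] [ 575.6 -139.1]
```

```bash
python3 -m crank '[[20,1,35,0,0,0],[39,2,75,0,0,0],[39,2,115,0,0,0],[39,2,150,0,0,0],[39,2,185,0,0,0],[39,2,212,0,0,0],[39,2,232,0,0,0],[39,2,245,0,0,0],[39,2,251,0,0,0],[39,2,251,0,0,0]]' 85; python3 -m crank '[[0,0,0,0,0,0],[0,0,0,0,0,0],[0,0,0,0,0,0],[0,0,0,0,0,0],[0,0,0,0,0,0],[0,0,0,0,0,0],[0,0,0,0,0,0],[0,0,0,0,0,0]]' 30 50;  python3 -m crank '[[0,0,-10,0,0,0],[0,0,-30,0,0,0],[0,0,-60,0,0,0],[0,0,-100,0,0,0],[0,0,-140,0,0,0],[0,0,-180,0,0,0],[0,0,-220,0,0,0],[30,0,-255,0,0,0],[60,0,-262,0,0,0],[60,0,-262,0,0,0]]' 30 50
```

```text
t: 14.42
position: [574.0, -138.9, 49.1]
tool_rot: [-3.14, -0.001, 1.572]
ft_force: [-0.1, -0.3, 0.8]
gripper_width: 0.992
finger_force: 0.0
t: 15.08
position: [575.2, -140.3, 51.9]
tool_rot: [3.139, -0.0, 1.571]
ft_force: [-1.9, 0.9, 8.4]
gripper_width: 0.526
finger_force: 49.9
t: 15.92
position: [576.2, -73.9, 316.4]
tool_rot: [3.135, -0.004, 1.577]
ft_force: [0.7, 1.3, -1.4]
gripper_width: 0.527
finger_force: 51.1
```

```bash
python3 -m crank '[[40,3,0,0,0,0],[80,6,0,0,0,0],[120,9,0,0,0,0],[160,12,0,0,0,0],[200,16,0,0,0,0],[240,20,0,0,0,0],[280,24,0,0,0,0],[300,26,0,0,0,0],[310,28,0,0,0,0],[310,28,0,0,0,0]]' 30 50; python3 -m crank '[[0,0,0,0,0,0],[0,0,0,0,0,0],[0,0,0,0,0,0]]'
python3 - <<'E'
from h import *
p=optics.camera_params("wrist"); im=optics.camera("wrist")[:,:,::-1].copy(); cv2.imwrite("pics/w8.png",im); print(ctrl.get_obs()["position"],proj(p,[(605,287,212)]))
go(605,287,236,1.5708)
E
```

```text
t: 16.75
position: [601.9, 232.5, 312.0]
tool_rot: [-3.141, -0.0, 1.575]
ft_force: [0.0, -0.2, -0.9]
gripper_width: 0.524
finger_force: 51.1
t: 17.0
position: [602.7, 227.2, 312.9]
tool_rot: [3.141, 0.001, 1.568]
ft_force: [0.2, 1.5, 0.3]
gripper_width: 0.524
finger_force: 51.1
[602.63042753 227.57681203 312.82584182] [[283.07665923 123.75565102]]
shift [59.5  2.2 76.8] turn [ 0.     0.    -0.003]
```

View pics/w8.png

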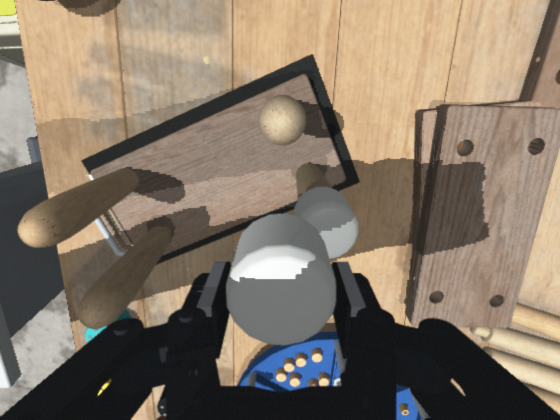

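Wrist view: the second white cap is held at (281,280). The target leg top is at (283,119), which matches the prediction, and the first capped leg is at (326,222).

```bash
python3 -m crank '[[31,1,0,0,0,0],[61,2,0,0,0,0],[61,2,20,0,0,0],[61,2,45,0,0,0],[61,2,65,0,0,0],[61,2,75,0,0,0],[61,2,75,0,0,0]]' 30 50; python3 -m crank '[[0,0,8,0,0,0],[0,0,16,0,0,0],[0,0,24,0,0,0],[0,0,30,0,0,0],[0,0,35,0,0,0],[0,0,40,0,0,0],[0,0,43,0,0,0],[0,0,43,0,0,0],[0,0,43,0,0,0]]' 30 50
```

```text
t: 17.63
position: [603.5, 289.5, 235.2]
tool_rot: [-3.138, 0.002, 1.57]
ft_force: [-0.4, 0.0, 0.6]
gripper_width: 0.525
finger_force: 51.1
t: 18.38
position: [604.6, 289.6, 197.4]
tool_rot: [3.14, -0.001, 1.57]
ft_force: [-10.7, -7.5, 25.1]
gripper_width: 0.528
finger_force: 54.1
```

```bash
python3 -m crank '[[0,0,0,0,0,0],[0,0,0,0,0,0],[0,0,0,0,0,0],[0,0,0,0,0,0],[0,0,-20,0,0,0],[0,0,-50,0,0,0],[0,0,-90,0,0,0],[0,0,-120,0,0,0],[-35,-17,-122,0,0,0],[-70,-34,-122,0,0,0]]' 85; python3 -m crank '[[-36,-16,0,0,0,0],[-72,-32,0,0,0,0],[-108,-48,0,0,0,0],[-144,-64,0,0,0,0],[-180,-80,0,0,0,0],[-216,-96,0,0,0,0],[-250,-112,0,0,0,0],[-275,-130,0,0,0,0],[-275,-130,0,0,0,0],[-275,-130,0,0,0,0]]' 65;  python3 - <<'E'
from h import *
p=optics.camera_params("wrist"); im=optics.camera("wrist")[:,:,::-1].copy(); cv2.imwrite("pics/w9.png",im); print(ctrl.get_obs()["position"],proj(p,[(436.5,-59,46),(435.3,-153.8,46)]))
go(436.5,-59,14,1.5708)
E
```

```text
t: 19.22
position: [571.4, 222.4, 317.7]
tool_rot: [3.138, -0.002, 1.575]
ft_force: [1.1, -1.6, 0.2]
gripper_width: 0.989
finger_force: 0.0
t: 20.05
position: [439.9, -55.4, 316.7]
tool_rot: [3.141, -0.001, 1.568]
ft_force: [0.3, -0.1, 0.7]
gripper_width: 0.762
finger_force: 0.0
[440.63110062 -54.08568289 316.48872203] [[277.27379496 165.84824235]
 [276.77710159 238.79457001]]
shift [ -5.1  -4.4 302.5] turn [ 0.001 -0.001 -0.001]
```

View pics/w9.png

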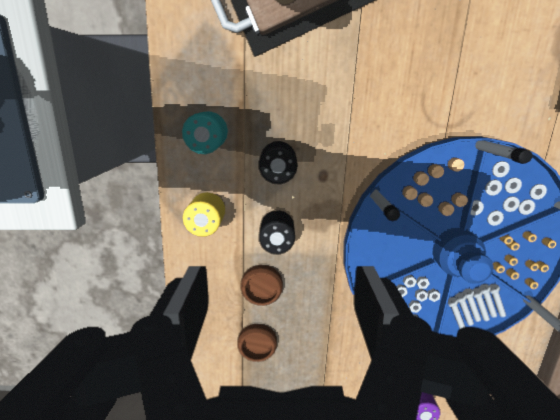

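Wrist view: both black caps are confirmed with their steel discs at (278,166) and (277,239), exactly as predicted. The look-alikes are turquoise (202,133) and yellow (202,219), left alone.

```bash
python3 -m crank '[[-5,-4,40,0,0,0],[-5,-4,80,0,0,0],[-5,-4,120,0,0,0],[-5,-4,160,0,0,0],[-5,-4,200,0,0,0],[-5,-4,240,0,0,0],[-5,-4,270,0,0,0],[-5,-4,290,0,0,0],[-5,-4,300,0,0,0],[-5,-4,300,0,0,0]]' 65; python3 -m crank '[[0,0,0,0,0,0],[0,0,0,0,0,0],[0,0,0,0,0,0],[0,0,0,0,0,0],[0,0,0,0,0,0],[0,0,0,0,0,0]]' 30 50;  python3 -m crank '[[0,0,-10,0,0,0],[0,0,-30,0,0,0],[0,0,-60,0,0,0],[0,0,-100,0,0,0],[0,0,-140,0,0,0],[0,0,-180,0,0,0],[0,0,-220,0,0,0],[0,0,-260,0,0,0],[0,0,-295,0,0,0],[0,0,-295,0,0,0]]' 30 50
```

```text
t: 20.93
position: [435.9, -58.0, 13.6]
tool_rot: [-3.138, -0.001, 1.572]
ft_force: [0.5, -0.1, -0.5]
gripper_width: 0.763
finger_force: 0.0
t: 21.43
position: [436.8, -59.1, 16.8]
tool_rot: [3.14, 0.0, 1.571]
ft_force: [-0.4, 0.6, -0.5]
gripper_width: 0.544
finger_force: 51.2
t: 22.27
position: [438.8, -60.1, 317.5]
tool_rot: [3.132, -0.001, 1.57]
ft_force: [0.2, -0.3, -1.4]
gripper_width: 0.545
finger_force: 51.5
```

```bash
python3 -m crank '[[40,0,0,0,0,0],[80,0,0,0,0,0],[110,0,0,0,0,0],[125,0,0,0,0,0],[125,0,0,0,0,0],[125,0,0,0,0,0]]' 30 50;  python3 - <<'E'
from h import *
p=optics.camera_params("wrist"); im=optics.camera("wrist")[:,:,::-1].copy(); cv2.imwrite("pics/w10.png",im); print(ctrl.get_obs()["position"],proj(p,[(443.7,132.8,212),(411.8,211.4,212)]), ray(p,(0,0))[0])
go(443.7,132.8,236,1.5708)
E
```

```text
t: 22.77
position: [436.1, 66.1, 311.2]
tool_rot: [-3.141, 0.0, 1.573]
ft_force: [0.0, -1.0, -0.7]
gripper_width: 0.541
finger_force: 51.4
[436.14489997  65.06173868 311.28453839] [[291.60060022 113.49963665]
 [239.99010908 -21.77270028]] [436.46115804 146.57147376 453.74620638]
shift [67.8  7.6 75.3] turn [-0.  0. -0.]
```

View pics/w10.png

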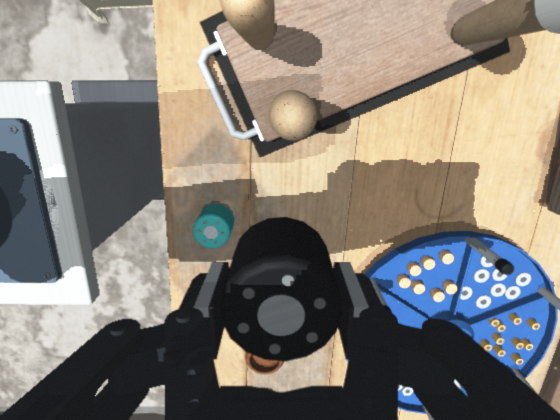

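Wrist view: the black cap is held at (281,300). The handle-end leg top is at (294,115), within 2 px of the prediction, next to the steel handle at (225,95).

```bash
python3 -m crank '[[34,4,0,0,0,0],[68,8,0,0,0,0],[68,8,20,0,0,0],[68,8,45,0,0,0],[68,8,65,0,0,0],[68,8,77,0,0,0],[68,8,77,0,0,0]]' 30 50; python3 -m crank '[[0,0,8,0,0,0],[0,0,16,0,0,0],[0,0,24,0,0,0],[0,0,30,0,0,0],[0,0,35,0,0,0],[0,0,40,0,0,0],[0,0,43,0,0,0],[0,0,45,0,0,0],[0,0,45,0,0,0]]' 30 50
```

```text
t: 23.4
position: [443.3, 131.8, 232.3]
tool_rot: [-3.138, 0.002, 1.568]
ft_force: [-1.2, -0.7, -0.3]
gripper_width: 0.549
finger_force: 51.4
t: 24.15
position: [445.0, 132.3, 191.6]
tool_rot: [3.14, -0.001, 1.569]
ft_force: [-11.0, -8.3, 39.7]
gripper_width: 0.547
finger_force: 56.7
```

```bash
python3 -m crank '[[0,0,-2,0,0,0],[0,0,-2,0,0,0],[0,0,-2,0,0,0],[0,0,-2,0,0,0],[0,0,-20,0,0,0],[0,0,-50,0,0,0],[0,0,-90,0,0,0],[0,0,-120,0,0,0],[-35,0,-125,0,0,0],[-75,0,-125,0,0,0]]' 65; python3 -m crank '[[-40,-2,0,0,0,0],[-80,-4,0,0,0,0],[-120,-6,0,0,0,0],[-160,-8,0,0,0,0],[-190,-8,0,0,0,0],[-211,-8,0,0,0,0],[-211,-8,0,0,0,0],[-211,-8,0,0,0,0]]' 65;  python3 - <<'E'
from h import *
p=optics.camera_params("wrist"); im=optics.camera("wrist")[:,:,::-1].copy(); cv2.imwrite("pics/w11.png",im); print(proj(p,[(435.3,-153.8,46)]))
hsv=cv2.cvtColor(im,cv2.COLOR_BGR2HSV)
for c,s in blobs((hsv[...,1]<60)&(hsv[...,2]>150),60): 
    if s[4]<300: print(c,s,plane(p,c,46).round(1)[:2])
go(435.3,-153.8,14,1.5708)
E
```

```text
t: 24.98
position: [445.7, 60.6, 316.0]
tool_rot: [3.138, -0.002, 1.577]
ft_force: [0.6, -0.8, -0.4]
gripper_width: 0.762
finger_force: 0.0
t: 25.65
position: [436.1, -153.1, 313.9]
tool_rot: [-3.141, 0.0, 1.568]
ft_force: [0.3, -0.1, -1.0]
gripper_width: 0.761
finger_force: 0.0
[[279.72314817 163.68321485]]
[264.8  17.1] [257  10  18  15 163] [420.1   2. ]
[522.   85.8] [513  77  18  18 215] [705.2 -66.5]
[534.9 104.7] [527  96  17  18 201] [724.2 -86.7]
[513.6 107.2] [505  99  18  18 207] [700.5 -89.5]
[556.9 113.3] [554 105   6  16  72] [751.5 -96.2]
[495.8 130.5] [489 122  14  17 139] [ 685.1 -115.4]
[197.3 141.4] [190 134  16  16 195] [ 339.4 -127.3]
[514.9 142.5] [507 135  17  16 188] [ 710.2 -129.2]
[149.1 217.8] [145 210   9  17  99] [ 271.7 -221.8]
[403.5 237. ] [398 232  12  11  74] [ 592.6 -248.5]
[156.5 254.3] [148 245  16  20 180] [ 275.3 -272.1]
[514.7 272.3] [472 247  85  42 100] [ 745.4 -299.5]
[414.3 253.7] [409 249  12  11  87] [ 609.1 -272. ]
[426.1 259.9] [420 255  13  11  86] [ 625.6 -280.9]
[545.6 346.4] [540 335  12  22  61] [ 815.1 -418.9]
shift [ -2.   -0.9 299.9] turn [-0.001 -0.    -0.   ]
```

```bash
python3 -m crank '[[-2,-1,40,0,0,0],[-2,-1,80,0,0,0],[-2,-1,120,0,0,0],[-2,-1,160,0,0,0],[-2,-1,200,0,0,0],[-2,-1,240,0,0,0],[-2,-1,270,0,0,0],[-2,-1,290,0,0,0],[-2,-1,298,0,0,0],[-2,-1,298,0,0,0]]' 65; python3 -m crank '[[0,0,0,0,0,0],[0,0,0,0,0,0],[0,0,0,0,0,0],[0,0,0,0,0,0],[0,0,0,0,0,0],[0,0,0,0,0,0]]' 30 50;  python3 -m crank '[[0,0,-10,0,0,0],[0,0,-30,0,0,0],[0,0,-60,0,0,0],[0,0,-100,0,0,0],[0,0,-140,0,0,0],[0,0,-180,0,0,0],[0,0,-220,0,0,0],[0,0,-260,0,0,0],[30,0,-297,0,0,0],[70,0,-300,0,0,0]]' 30 50
```

```text
t: 26.53
position: [434.8, -152.9, 14.9]
tool_rot: [-3.139, -0.001, 1.572]
ft_force: [0.8, -0.1, 0.2]
gripper_width: 0.761
finger_force: 0.0
t: 27.03
position: [436.4, -154.2, 17.6]
tool_rot: [3.139, 0.0, 1.571]
ft_force: [-0.5, 0.9, 10.8]
gripper_width: 0.545
finger_force: 52.1
t: 27.87
position: [436.8, -90.7, 321.7]
tool_rot: [3.132, 0.001, 1.563]
ft_force: [1.3, -0.1, -0.7]
gripper_width: 0.548
finger_force: 51.7
```

```bash
python3 -m crank '[[40,3,0,0,0,0],[80,5,0,0,0,0],[120,5,0,0,0,0],[160,0,0,0,0,0],[195,-5,0,0,0,0],[220,-10,0,0,0,0],[225,-12,0,0,0,0],[225,-12,0,0,0,0],[225,-12,0,0,0,0]]' 30 50;  python3 - <<'E'
from h import *
p=optics.camera_params("wrist"); im=optics.camera("wrist")[:,:,::-1].copy(); cv2.imwrite("pics/w12.png",im); print(ctrl.get_obs()["position"],proj(p,[(412.3,211,212)]))
go(412.3,211,234,1.5708)
E
```

```text
t: 28.62
position: [423.3, 137.2, 316.2]
tool_rot: [3.141, -0.0, 1.571]
ft_force: [0.5, -0.8, -0.3]
gripper_width: 0.546
finger_force: 51.7
[423.53046917 136.59719091 316.20399366] [[263.63788924 102.21544347]]
shift [ 74.4 -11.4  82.2] turn [ 0.001  0.    -0.001]
```

View pics/w12.png

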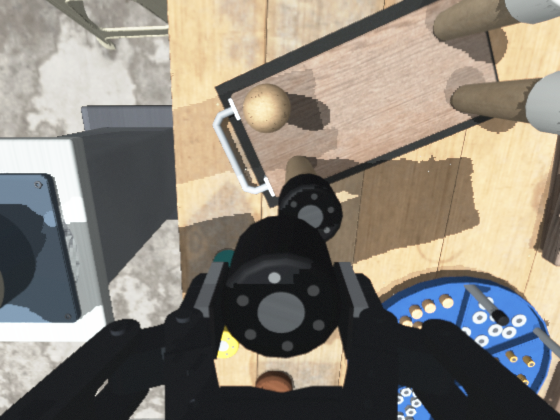

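Wrist view: the last leg's top is at (266,107), close to the predicted (264,102), and the first black cap is seated at (311,210). The second black cap is held at (281,300).

```bash
python3 -m crank '[[37,-5,0,0,0,0],[73,-10,0,0,0,0],[73,-10,20,0,0,0],[73,-10,45,0,0,0],[73,-10,65,0,0,0],[73,-10,82,0,0,0],[73,-10,82,0,0,0]]' 30 50; python3 -m crank '[[0,0,8,0,0,0],[0,0,16,0,0,0],[0,0,24,0,0,0],[0,0,30,0,0,0],[0,0,35,0,0,0],[0,0,39,0,0,0],[0,0,42,0,0,0],[0,0,44,0,0,0],[0,0,44,0,0,0]]' 30 50
```

```text
t: 29.25
position: [412.5, 208.7, 231.5]
tool_rot: [-3.138, 0.003, 1.568]
ft_force: [-0.6, -0.5, -0.6]
gripper_width: 0.544
finger_force: 51.6
t: 30.0
position: [413.4, 209.2, 191.9]
tool_rot: [-3.141, -0.0, 1.569]
ft_force: [-10.9, -9.6, 36.3]
gripper_width: 0.544
finger_force: 56.5
```

```bash
python3 -m crank '[[0,0,-2,0,0,0],[0,0,-2,0,0,0],[0,0,-2,0,0,0],[0,0,-2,0,0,0],[0,0,-20,0,0,0],[0,0,-50,0,0,0],[0,0,-90,0,0,0],[0,0,-120,0,0,0],[-35,15,-125,0,0,0],[-75,30,-130,0,0,0]]' 65; python3 -m crank '[[-40,20,0,0,0,0],[-80,40,0,0,0,0],[-120,50,0,0,0,0],[-160,60,0,0,0,0],[-200,60,0,0,0,0],[-240,60,0,0,0,0],[-280,60,0,0,0,0],[-280,60,0,0,0,0],[-280,60,0,0,0,0],[-280,60,0,0,0,0]]' 65;  python3 - <<'E'
from h import *
p=optics.camera_params("side"); im=optics.camera("side")[:,:,::-1].copy(); print(ctrl.get_obs()["position"],ctrl.get_obs()["ft_force"])
cv2.imwrite("pics/side12.png",cv2.resize(im[110:310,160:360],None,fx=2.9,fy=2.9,interpolation=cv2.INTER_CUBIC))
L=np.array([(413,210),(444,132.5),(604.8,288.5),(636.5,211)])
print(((proj(p,[(*l,z) for l in L for z in (222,176)])-[160,110])*2.9).round(0))
E
```

```text
t: 30.83
position: [443.6, 139.3, 321.1]
tool_rot: [3.139, -0.002, 1.578]
ft_force: [1.1, -0.7, -1.0]
gripper_width: 0.76
finger_force: 0.0
t: 31.67
position: [503.0, -142.4, 319.3]
tool_rot: [-3.141, -0.0, 1.57]
ft_force: [0.7, 1.6, 0.4]
gripper_width: 0.758
finger_force: 0.0
[ 503.1618299  -141.51504113  319.29005183] [-0.00448673  1.12467791 -0.3310979 ]
[[131. 120.]
 [135. 158.]
 [175. 149.]
 [179. 187.]
 [283.  61.]
 [285.  97.]
 [331.  85.]
 [331. 123.]]
```

View pics/side12.png

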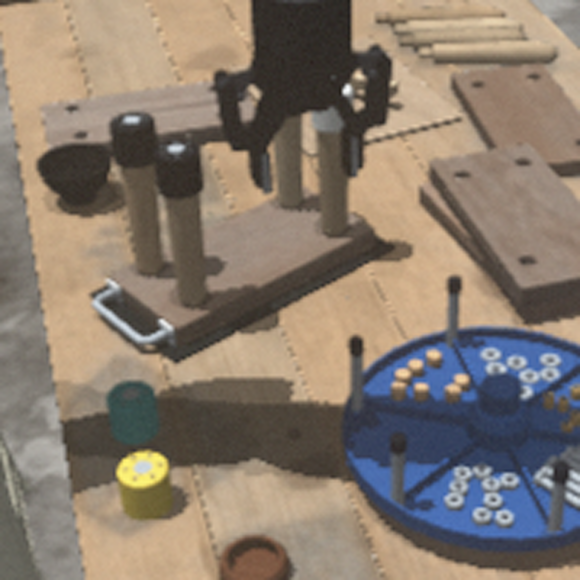

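Side crop: the black caps' tops at (133,121) and (179,152) match the fully-home prediction, upright. The gripper hides the white ones, so I clear the arm and check them numerically.

```bash
python3 -m crank '[[-40,0,0,0,0,0],[-80,0,0,0,0,0],[-120,0,0,0,0,0],[-160,0,0,0,0,0],[-200,0,0,0,0,0],[-200,0,0,0,0,0],[-200,0,0,0,0,0],[-200,0,0,0,0,0],[-200,0,0,0,0,0]]' 65;  python3 - <<'E'
from h import *
p=optics.camera_params("side"); im=optics.camera("side")[:,:,::-1].copy(); hsv=cv2.cvtColor(im,cv2.COLOR_BGR2HSV)
L=np.array([(604.8,288.5),(636.5,211)])
print("pred top, bottom",proj(p,[(*l,z) for l in L for z in (222,176)]).round(1))
m=(hsv[...,1]<45)&(hsv[...,2]>110); m[:100]=0; m[180:]=0; m[:,:240]=0; m[:,310:]=0
for c,s in blobs(m,20): print(c,s)
print(ctrl.get_obs()["position"],ctrl.get_obs()["qvel"].round(3))
E
```

```text
t: 32.47
position: [504.1, -340.2, 319.4]
tool_rot: [3.141, -0.001, 1.574]
ft_force: [1.0, 0.9, -0.6]
gripper_width: 0.763
finger_force: 0.0
pred top, bottom [[257.7 131.1]
 [258.3 143.6]
 [274.  139.5]
 [274.3 152.2]]
[257.4 137.2] [251 129  14  18 227]
[274.1 144.6] [267 134  30  22 191]
[242.8 146. ] [240 144   7   6  25]
[ 504.05577213 -340.35792095  319.6004122 ] [ 0.001 -0.004  0.006 -0.002  0.001  0.     0.003]
```

```bash
python3 -c "
from rig import ctrl
print(ctrl.hand_in())"
```

```text
the job is handed in; nothing more can be done
None
```

I handed the job in after 32.5 s of the 128 s allowed: black caps on both handle-end legs and white caps on both plain legs, each pressed to a firm stop at its home height; side-camera checks agreed, but no verdict came back.

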